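Pin the brazing jig's plates into line

ROBOT

A 6-joint arm with a two-finger parallel gripper is mounted at the origin on the work surface. World frame = base frame: x ahead of the robot, y to its left, z up, the work surface at z = 0. Lengths are in mm, angles in rad, forces in N, time in s.
With the tool pointing down it reaches from about 275 to 750 mm from the base axis. Payload 10.2 kg.
Tool frame: the origin (TCP) lies midway between the tips of the shut fingers; the grasp point (between the pads) lies 19 mm behind it; z points along the fingers, y is the line along which they close (so a half turn about z gives the same grasp; the last joint's range is limited). The gripper opens to 85 mm and grips with 20 to 120 N. Pads are 22 mm wide; open, the fingers measure 114 mm over their backs; the gripper's body (76 mm by 85 mm) begins 54 mm behind the grasp point. The pads swing forward as they close: fully open they stand 13 mm farther back than shut.
Start: joints at [-1.374, 0.313, 1.498, -0, 1.331, -0.223], TCP at [213.967, -479.426, 231.294] pointing down, gripper open.
Joint ranges: [-2.94, 2.94], [-0.97, 2.17], [0.19, 2.56], [-1.23, 4.37], [0.02, 3.11], [-2.88, 2.88]. Speed limits (rad/s): [2.39, 2.39, 3.01, 3.14, 3.14, 3.14].

INTERFACE

Orientations are given as a unit quaternion [w, x, y, z].
In Python, from rig import sense, capture, finish_job, find_in, place_of gives the robot as it stands. The module is installed in compiled form; this text tells all that it offers.
- The arm moves only by the shell command python3 -m jog 'ROWS' [FORCE]. ROWS is JSON, a list of rows, each an object of numbers: "tx", "ty", "tz": the shift along the tool's x, y, z in mm; "ax", "ay", "az": the turn, a rotation vector about the tool's x, y, z in rad; "jaw": the closure, from -1 (fully open) to 1 (shut), so that 0 is half open. In form: [{"tx": .., "ty": .., "tz": .., "ax": .., "ay": .., "az": .., "jaw": ..}, ...]. A call has 1 to 5 rows; each row shifts and turns the commanded pose from where the row before left it, along the tool's axes as they then stand; what a row does not reach is not made up. A row lasts 1/8 s, in which the tool goes at most 62.5 mm and 10.7 degrees, less where a joint would pass 70% of its speed; a pose out of reach is approached as far as the arm can. A call with a gripper value outside its range is refused whole. The fingers move at their own pace and stop on an object; FORCE is the grip in N (left out, the last holds). Time passes only in rows, so rows that do not move let the fingers close. It gives the time, the measured TCP pose, the force, the opening and the grip force at its end, in the units of the state.
- sense(): the state, without advancing time (a new reading comes with each control period).
- capture(name): name is "side" or "top"; returns a dict with "color" (420x560x3 uint8, red, green, blue), "depth" (420x560 float32, mm along the optical axis (not along the pixel's ray), 0 where there is no reading), "fx", "fy", "cx", "cy" (pixels), "camera_from_world" (4x4, takes a point from world to camera coordinates). Camera axes: x right, y up, looking along -z (the intrinsics and any distortion apply to the point x, -y, -z); pixel columns grow to the right and rows downward; lengths in mm; the calibration is good to about 2 mm. A picture is of the moment at which its call begins.
- finish_job(): hands the job in; it is judged then, once.
Trained networks look in the newest picture that a camera, given by its name, has taken for a name from the list of things; names that differ only in an ending like _2 or _b are one class to them, and where a whole thing is asked for, a point or a joint stands for the part that bears it (a point fixed in the world has none). Each returns a list of dicts, best first, with "conf" (0 to 1); they miss things now and then, are a little off and sometimes report something else, mostly with a low value. They report only what shows in the picture. A call takes as long as a camera call.
- find_in(query, camera): "centre" ([column, row] in pixels, amid what is visible of it).
- place_of(query, camera): "centre" ([column, row] in pixels: a listed point, or the origin of a listed thing).
The state is a dict: "time_s": time; "joints": joint angles; "dq": joint speeds; "tau": joint torques, N m; "eef_pos": TCP position; "ee_rot": TCP orientation; "force": force on the tool from outside, world axes, zero at the start; "wrist_torque": the same for the moment, N m; "grip_width": opening from 0.0 (shut) to 1.0 (fully open); "grip_force": force on a finger pad.
Only numpy, scipy, OpenCV 4.12 (cv2) and the standard library are available. Lean on these libraries where they do the work, as an engineer would, in place of code of your own. Each camera call takes 0.05 s, during which the arm holds its last target. There are 200 camera calls.

TASK

The two stacked steel plates of the brazing jig are out of line, so their holes only partly overlap. Take the tapered pin (the one that narrows to a point and has a plain cylindrical grip) out of the pin rack and push it point first down through both holes, fully home with its collar flat on the top plate, so that it pulls the plates into line; let go and leave it standing there.

Things in the scene. Friction and masses are not known exactly. Their poses are not given: they have to be found in the camera images.
- taper_pin: Steel tapered pin, 136 mm, 0.3-0.6 kg, hanging upright by its collar in any of the rack's 3 holes (85 mm apart). Origin: centre of its point; z up its axis. From there: cone, 8 to 33 mm diameter in 56 mm; 33 mm shank to 78; 46 mm collar to 86; plain 26 mm round grip to 136 mm (grip from above, 114 up, any yaw). Rack: 270x75x100 mm high. Others: straight, ball or T bar on top, 150 mm up.
- upper_hole (a point): Hole centre in the jig's upper plate, on its top face, 95 mm above the table. Bright steel, 160 x 76 x 10 mm, hole 36 mm diameter. The plate slides, between guide strips, only along this point's y axis (the jig's long direction), up to 16 mm either way; it takes about 5 N to shift and stays where left. At the start it is 7 to 11 mm out of line, towards +y.
- lower_hole (a point): Hole centre in the jig's fixed lower plate, on its top face, 85 mm above the table, just under the upper plate. Dark steel, 220 x 110 x 10 mm, hole 36 mm diameter, open below down to the table. z up, y along the jig. The point enters where the holes overlap; pushed down with 5 to 25 N the pin wedges the upper plate into line. Once home, the pin's origin is 68 mm below this point.

How it is judged (in metres and radians):
At the end, for the whole second after the job is handed in: The tapered pin stands through both holes, fully home (collar within 4 mm of the upper plate, point within 8 mm of the lower hole's axis, tilt under 7 degrees), at rest, and the two holes are in line within 4.5 mm (z of taper_pin in the frame of lower_hole below -0.064 m and horizontal distance between taper_pin and lower_hole below 0.008 m and angle between taper_pin's own z axis and vertical below 0.12 rad and horizontal distance between upper_hole and lower_hole below 0.0045 m and linear speed of taper_pin below 0.02 m/s); the robot touches nothing.
It also fails if it takes over 38 s, if anything falls off the work surface, if the arm or the gripper's body presses on something with over 40 N, if the wrist force passes 120 N, or if a joint passes its speed limit or range.

## Working session

There is one attempt and no reset: what is moved stays moved. The work goes in short steps, Python scripts to look and compute and a shell command to move; the robot and the scene stay as the last step left them, time stands still between calls to the robot, and variables do not carry over. Pictures are saved under pics/ and viewed, at most 10 in all, crops included, and the job is handed in when it is done.

```bash
mkdir -p pics; cat > h.py <<'E'
import numpy as np, cv2
from rig import *
def ray(c,u,v):
    M=np.array(c["camera_from_world"]);R=M[:3,:3];t=M[:3,3]
    d=R.T@np.array([(u-c["cx"])/c["fx"],-(v-c["cy"])/c["fy"],-1.])
    return -R.T@t,d
def atz(c,u,v,z):
    o,d=ray(c,u,v);return o+d*(z-o[2])/d[2]
def cloud(c):
    v,u=np.mgrid[0:420,0:560];D=c["depth"]
    P=np.stack([(u-c["cx"])/c["fx"]*D,-(v-c["cy"])/c["fy"]*D,-D],-1)
    M=np.array(c["camera_from_world"]);return (P-M[:3,3])@M[:3,:3]
E
python3 - <<'E'
from h import *
for n in("top","side"):
    c=capture(n);cv2.imwrite(f"pics/{n}0.png",c["color"][:,:,::-1]);np.save(n+"0.npy",c,allow_pickle=True)
    print(n,ray(c,280,210))
    for q,z in(("taper_pin",26),("upper_hole",95),("lower_hole",85)):
        for f in(find_in,place_of):
            for r in f(q,n)[:3]:print(q,f.__name__,np.round(r["centre"],1),round(r["conf"],2),np.round(atz(c,*r["centre"],z if f is place_of else 110 if q=="taper_pin" else z),1))
s=sense();print({k:s[k] for k in("time_s","eef_pos","ee_rot","force","grip_width")})
E
```

```text
top (array([387.91349375, -22.70711443, 746.03394238]), array([ 0.18688737, -0.00600389, -0.98252002]))
taper_pin call [123.1 189.8] 0.72 [549.7 236.3 110. ]
taper_pin call [138.5 202. ] 0.92 [546.6 240.   26. ]
upper_hole call [373.  221.9] 0.81 [ 487.8 -182.1   95. ]
upper_hole call [365.6 227.4] 0.74 [ 478.7 -169.1   95. ]
lower_hole call [372.7 229.5] 0.81 [ 476.3 -183.1   85. ]
lower_hole call [374.8 225.4] 0.69 [ 483.2 -187.2   85. ]
side (array([184.45043237, 666.64903199, 859.34705278]), array([ 0.31078517, -0.64082727, -0.70203457]))
taper_pin call [207.4 295.8] 0.97 [538.1 237.7 110. ]
upper_hole call [317.9 177.6] 0.65 [ 490.6 -164.2   95. ]
upper_hole call [320.  179.5] 0.56 [ 483.7 -160.2   95. ]
lower_hole call [322.5 191.6] 0.66 [ 466.6 -135.2   85. ]
lower_hole call [324.8 178.5] 0.95 [ 478.9 -179.1   85. ]
{'time_s': 0.7, 'eef_pos': array([ 213.97523121, -479.42225011,  231.30561463]), 'ee_rot': array([-1.36141778e-05,  9.78050371e-01,  2.08368593e-01,  1.96868472e-05]), 'force': array([-0.88062618,  0.13429442, -0.16862067]), 'grip_width': 0.999543728254094}
```

View pics/top0.png

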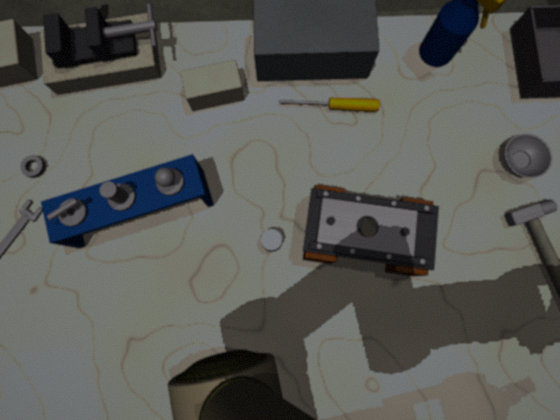

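View pics/side0.png

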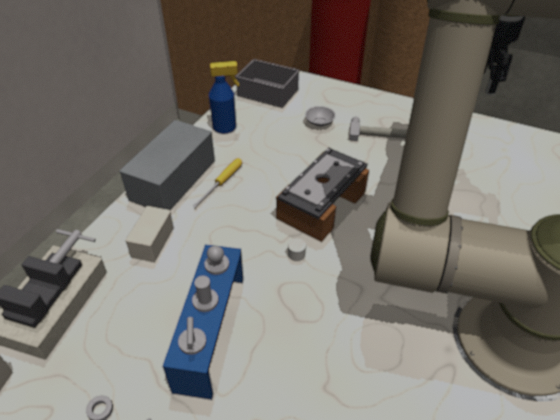

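The top view shows three pins in the blue rack. The middle one, at about (115,192), has the plain cylindrical grip, between a T bar at (70,210) and a ball at (168,180). The jig's bright plate has its hole at (368,227), and the dark plate is around it. The side view agrees: pin at (204,288), jig hole at (323,178).

```bash
python3 - <<'E'
from h import *
for n in("top","side"):
    c=np.load(n+"0.npy",allow_pickle=True).item();P=cloud(c)
    g=np.linalg.norm(P[...,:2]-[542,237],axis=-1)<30
    for lo,hi in((95,103),(103,112),(115,150),(152,164)):
        m=g&(P[...,2]>lo)&(P[...,2]<hi);print(n,lo,m.sum(),np.round(P[m].mean(0),1) if m.any() else "", np.round((P[m].min(0)+P[m].max(0))/2,1) if m.any() else "")
    j=np.linalg.norm(P[...,:2]-[482,-175],axis=-1)<140
    m=j&(P[...,2]>78)&(P[...,2]<115)
    print("jig z",np.percentile(P[m][:,2],[5,25,50,75,95]).round(1))
    r=cv2.minAreaRect(P[m][:,:2].astype(np.float32));print("jig rect",r)
    b=m&(c["color"].mean(-1)>np.percentile(c["color"].mean(-1)[m],75)); 
    z=P[...,2];hole=j&(z<78)
    x=c["color"][(140 if n=="side" else 175):(240 if n=="side" else 285),(265 if n=="side" else 295):(380 if n=="side" else 450),::-1]
    cv2.imwrite(f"pics/{n}_jig.png",cv2.resize(np.clip(x*1.8,0,255).astype(np.uint8),None,fx=5,fy=5,interpolation=cv2.INTER_CUBIC))
E
```

```text
top 95 336 [544.3 225.2 100.3] [542.1 234.2  99.9]
top 103 330 [535.  234.3 108. ] [538.9 236.2 107.4]
top 115 156 [533.6 231.9 132.8] [537.4 235.8 132.4]
top 152 239 [537.7 239.4 157.9] [538.2 240.1 156.5]
jig z [83.9 86.3 94.4 95.5 97.1]
jig rect ((475.8941345214844, -180.86676025390625), (222.3856658935547, 120.89620208740234), 81.516357421875)
side 95 214 [535.2 236.4  99.2] [542.  237.   99.2]
side 103 256 [534.9 249.1 106.9] [539.5 243.8 107.6]
side 115 177 [533.8 251.1 132.2] [537.4 246.5 132.5]
side 152 163 [539.2 244.3 156.6] [539.4 244.3 155.8]
jig z [81.5 85.4 92.2 93.7 95.9]
jig rect ((478.5168762207031, -177.0489501953125), (225.524169921875, 110.0528793334961), 79.9777603149414)
```

View pics/top_jig.png

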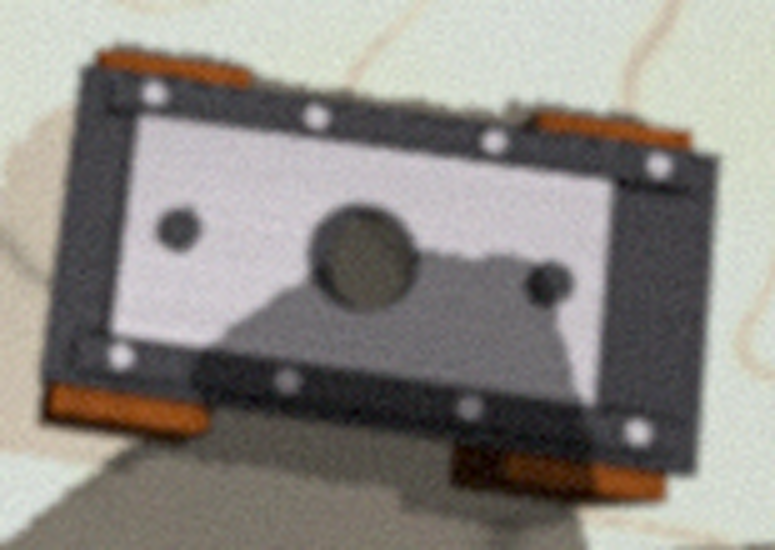

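View pics/side_jig.png

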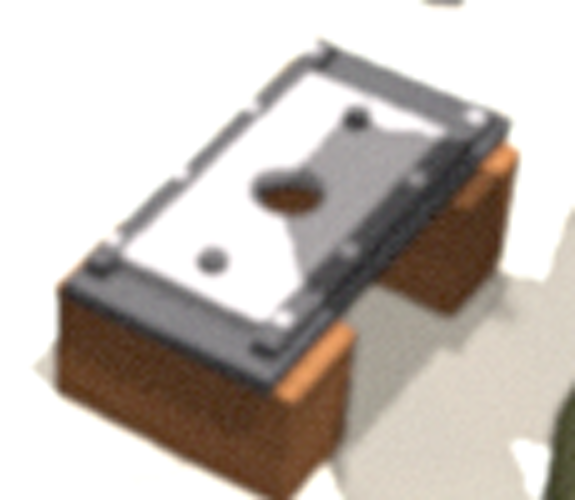

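The top crop shows the upper plate's corners at about (138,115), (612,182), (595,405) and (108,335), with its hole at (363,257). The dark plate's corners are at (90,65), (718,157), (693,472) and (43,380). The side crop has the hole at (288,192).

```bash
python3 - <<'E'
from h import *
c=np.load("top0.npy",allow_pickle=True).item();s=np.load("side0.npy",allow_pickle=True).item()
T=lambda x,y,z:atz(c,(x+.5)/5-.5+295,(y+.5)/5-.5+175,z)
S=lambda x,y,z:atz(s,(x+.5)/5-.5+265,(y+.5)/5-.5+140,z)
up=np.array([T(*p,95) for p in((138,115),(612,182),(595,405),(108,335))])
lo=np.array([T(*p,85) for p in((90,65),(718,157),(693,472),(43,380))])
los=np.array([S(*p,85) for p in((318,42),(508,122),(275,383),(62,288))])
for n,q in(("up",up),("lo",lo),("los",los)):
    print(n,q.mean(0).round(1),[np.linalg.norm(q[i]-q[i-1]).round(1) for i in range(4)])
d=(lo[0]+lo[3]-lo[1]-lo[2])[:2];d/=np.linalg.norm(d);print("d",d,np.degrees(np.arctan2(d[1],d[0])))
print("hole",T(363,257,95),S(288,190,95))
print("edge angle",np.degrees(np.arctan2(*(up[0]-up[1])[1::-1])),np.degrees(np.arctan2(*(los[2]-los[1])[1::-1])),np.degrees(np.arctan2(*(los[3]-los[0])[1::-1])))
# rack dir
P=cloud(c);m=(abs(P[...,2]-100)<4)&(np.linalg.norm(P[...,:2]-[540,240],axis=-1)<160)&(c["color"][...,2]>c["color"][...,0]*1.6)
print(cv2.minAreaRect(P[m][:,:2].astype(np.float32)))
E
```

```text
up [ 480.8 -171.6   95. ] [np.float64(75.9), np.float64(160.5), np.float64(75.5), np.float64(161.4)]
lo [ 479.3 -181.2   85. ] [np.float64(110.6), np.float64(216.6), np.float64(108.0), np.float64(217.4)]
los [ 479.5 -173.6   85. ] [np.float64(218.5), np.float64(106.8), np.float64(213.4), np.float64(109.6)]
d [0.16787996 0.98580744] 80.33542153947403
hole [ 481.05013161 -171.95281754   95.        ] [ 481.70933898 -168.52093242   95.        ]
edge angle 80.34376901065107 81.22138648355369 80.49842577573334
((538.43505859375, 240.82342529296875), (76.3878173828125, 270.8470153808594), 16.837703704833984)
```

```bash
A='{"tx":39.3,"ty":-35.1}'; python3 -m jog '[{"tx":39.3,"ty":-35.1,"jaw":-1},{"tx":39.3,"ty":-35.1,"jaw":-1},{"tx":39.3,"ty":-35.1,"jaw":-1},{"tx":39.3,"ty":-35.1,"jaw":-1},{"tx":39.3,"ty":-35.1,"jaw":-1}]'
python3 -m jog '[{"tx":39.3,"ty":-35.1,"jaw":-1},{"tx":39.3,"ty":-35.1,"jaw":-1},{"tx":39.3,"ty":-35.1,"jaw":-1},{"tx":39.3,"ty":-35.1,"jaw":-1},{"tx":39.3,"ty":-35.1,"jaw":-1}]'
```

```text
schema error: expected keys tx, ty, tz, ax, ay, az, jaw
schema error: expected keys tx, ty, tz, ax, ay, az, jaw
```

```bash
python3 -m jog '[{"tx":39.3,"ty":-35.1,"tz":0,"ax":0,"ay":0,"az":0,"jaw":-1},{"tx":39.3,"ty":-35.1,"tz":0,"ax":0,"ay":0,"az":0,"jaw":-1},{"tx":39.3,"ty":-35.1,"tz":0,"ax":0,"ay":0,"az":0,"jaw":-1},{"tx":39.3,"ty":-35.1,"tz":0,"ax":0,"ay":0,"az":0,"jaw":-1},{"tx":39.3,"ty":-35.1,"tz":0,"ax":0,"ay":0,"az":0,"jaw":-1}]'
python3 -m jog '[{"tx":39.3,"ty":-35.1,"tz":0,"ax":0,"ay":0,"az":0,"jaw":-1},{"tx":39.3,"ty":-35.1,"tz":0,"ax":0,"ay":0,"az":0,"jaw":-1},{"tx":39.3,"ty":-35.1,"tz":0,"ax":0,"ay":0,"az":0,"jaw":-1},{"tx":39.3,"ty":-35.1,"tz":0,"ax":0,"ay":0,"az":0,"jaw":-1},{"tx":39.3,"ty":-35.1,"tz":0,"ax":0,"ay":0,"az":0,"jaw":-1}]'
```

```text
time_s: 1.32
eef_pos: [322.3, -237.5, 231.5]
ee_rot: [0.0, 0.978, 0.208, 0.0]
force: [0.7, 0.0, -0.2]
grip_width: 1.003
grip_force: 0.0
time_s: 1.95
eef_pos: [430.3, 3.0, 231.6]
ee_rot: [0.0, 0.978, 0.208, 0.0]
force: [1.5, -0.4, 0.1]
grip_width: 1.001
grip_force: 0.0
```

```bash
python3 -m jog '[{"tx":39.3,"ty":-35.1,"tz":0,"ax":0,"ay":0,"az":0,"jaw":-1},{"tx":39.3,"ty":-35.1,"tz":0,"ax":0,"ay":0,"az":0,"jaw":-1},{"tx":39.3,"ty":-35.1,"tz":0,"ax":0,"ay":0,"az":0,"jaw":-1},{"tx":39.3,"ty":-35.1,"tz":0,"ax":0,"ay":0,"az":0,"jaw":-1},{"tx":39.3,"ty":-35.1,"tz":0,"ax":0,"ay":0,"az":0,"jaw":-1}]'
python3 -m jog '[{"tx":0,"ty":0,"tz":0,"ax":0,"ay":0,"az":-0.18,"jaw":-1},{"tx":0,"ty":0,"tz":0,"ax":0,"ay":0,"az":-0.18,"jaw":-1},{"tx":0,"ty":0,"tz":0,"ax":0,"ay":0,"az":-0.18,"jaw":-1},{"tx":0,"ty":0,"tz":0,"ax":0,"ay":0,"az":-0.18,"jaw":-1}]'
python3 -m jog '[{"tx":0,"ty":0,"tz":0,"ax":0,"ay":0,"az":-0.18,"jaw":-1},{"tx":0,"ty":0,"tz":0,"ax":0,"ay":0,"az":-0.18,"jaw":-1},{"tx":0,"ty":0,"tz":0,"ax":0,"ay":0,"az":-0.18,"jaw":-1},{"tx":0,"ty":0,"tz":0,"ax":0,"ay":0,"az":-0.185,"jaw":-1},{"tx":0,"ty":0,"tz":0,"ax":0,"ay":0,"az":0,"jaw":-1}]'
python3 - <<'E'
from h import *
s=sense();q=s["ee_rot"];from scipy.spatial.transform import Rotation as R
print(R.from_quat(np.r_[q[1:],q[0]]).as_matrix().round(3),s["joints"])
for n in("top","side"):
    c=capture(n);cv2.imwrite(f"pics/{n}1.png",c["color"][:,:,::-1])
    np.save(n+"1.npy",c,allow_pickle=True)
a=np.hstack([cv2.imread("pics/top1.png")[100:350,30:460],cv2.imread("pics/side1.png")[130:380,140:400]])
cv2.imwrite("pics/both1.png",a)
E
```

```text
time_s: 2.58
eef_pos: [538.2, 243.4, 231.3]
ee_rot: [0.0, 0.978, 0.208, 0.0]
force: [0.7, -0.6, 0.6]
grip_width: 1.001
grip_force: 0.0
time_s: 3.08
eef_pos: [537.7, 241.7, 231.2]
ee_rot: [-0.0, 0.84, 0.542, -0.0]
force: [0.8, 0.2, 0.6]
grip_width: 1.003
grip_force: 0.0
time_s: 3.7
eef_pos: [537.7, 241.6, 231.2]
ee_rot: [-0.0, 0.597, 0.803, -0.0]
force: [0.4, 0.2, -0.1]
grip_width: 1.0
grip_force: 0.0
[[-0.288  0.958 -0.   ]
 [ 0.958  0.288 -0.   ]
 [ 0.    -0.    -1.   ]] [ 2.23742729e-01  4.56748260e-01  1.29178241e+00  1.54361410e-05
  1.39319556e+00 -6.85967229e-02]
```

View pics/both1.png

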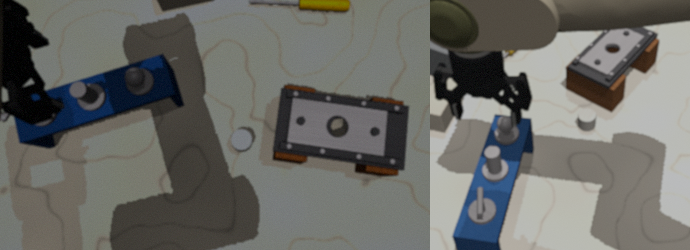

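The top half shows the gripper above the rack (parallax pushes it left), and the side half shows it the other way. Both fit a position above the middle pin. Descending to grasp.

```bash
python3 -m jog '[{"tx":0,"ty":1,"tz":28,"ax":0,"ay":0,"az":0,"jaw":-1},{"tx":0,"ty":0,"tz":28,"ax":0,"ay":0,"az":0,"jaw":-1},{"tx":0,"ty":0,"tz":28,"ax":0,"ay":0,"az":0,"jaw":-1},{"tx":0,"ty":0,"tz":28,"ax":0,"ay":0,"az":0,"jaw":-1},{"tx":0,"ty":0,"tz":0,"ax":0,"ay":0,"az":0,"jaw":-1}]' 60
python3 -m jog '[{"tx":0,"ty":0,"tz":0,"ax":0,"ay":0,"az":0,"jaw":1},{"tx":0,"ty":0,"tz":0,"ax":0,"ay":0,"az":0,"jaw":1},{"tx":0,"ty":0,"tz":0,"ax":0,"ay":0,"az":0,"jaw":1},{"tx":0,"ty":0,"tz":0,"ax":0,"ay":0,"az":0,"jaw":1},{"tx":0,"ty":0,"tz":0,"ax":0,"ay":0,"az":0,"jaw":1}]' 60
python3 -m jog '[{"tx":0,"ty":0,"tz":0,"ax":0,"ay":0,"az":0,"jaw":1},{"tx":0,"ty":0,"tz":0,"ax":0,"ay":0,"az":0,"jaw":1},{"tx":0,"ty":0,"tz":0,"ax":0,"ay":0,"az":0,"jaw":1}]' 90
```

```text
time_s: 4.42
eef_pos: [537.7, 241.7, 117.7]
ee_rot: [-0.001, 0.597, 0.802, -0.001]
force: [-1.3, -0.2, 1.1]
grip_width: 0.999
grip_force: 0.0
time_s: 5.05
eef_pos: [539.3, 242.1, 120.3]
ee_rot: [0.001, 0.596, 0.803, 0.001]
force: [2.1, 1.0, 5.8]
grip_width: 0.29
grip_force: 58.6
time_s: 5.42
eef_pos: [539.3, 242.1, 120.3]
ee_rot: [0.001, 0.596, 0.803, 0.001]
force: [1.9, 0.5, 6.6]
grip_width: 0.284
grip_force: 87.7
```

```bash
python3 - <<'E'
from h import *
# refine jig from lit pictures: bright plate
for n in("top","side"):
    c=np.load(n+"1.npy",allow_pickle=True).item();P=cloud(c);g=c["color"].mean(-1)
    m=(np.linalg.norm(P[...,:2]-[481,-175],axis=-1)<140)&(P[...,2]>60)&(P[...,2]<112)
    print(n,np.percentile(g[m],[5,25,50,75,95]))
    x=(140,255,265,400) if n=="side" else(165,295,290,450)
    cv2.imwrite(f"pics/{n}_jig1.png",cv2.resize(np.clip(c["color"][x[0]:x[1],x[2]:x[3],::-1]*1.6,0,255).astype(np.uint8),None,fx=3,fy=3,interpolation=cv2.INTER_CUBIC))
a=cv2.imread("pics/top_jig1.png");b=cv2.imread("pics/side_jig1.png")
o=np.zeros((600,800,3),np.uint8) if 0 else np.zeros((max(a.shape[0],b.shape[0]),a.shape[1]+b.shape[1],3),np.uint8)
o[:a.shape[0],:a.shape[1]]=a;o[:b.shape[0],a.shape[1]:]=b;cv2.imwrite("pics/j1.png",o[:,:800] if o.shape[1]>800 else o);print(o.shape,a.shape)
E
```

```text
top [ 31.66666667  39.          58.         111.         115.        ]
side [ 34.66666667  66.          92.33333333 154.66666667 157.        ]
(390, 885, 3) (390, 480, 3)
```

```bash
python3 -m jog '[{"tx":0,"ty":0,"tz":-20,"ax":0,"ay":0,"az":0,"jaw":1},{"tx":0,"ty":0,"tz":-40,"ax":0,"ay":0,"az":0,"jaw":1},{"tx":0,"ty":0,"tz":-45,"ax":0,"ay":0,"az":0,"jaw":1},{"tx":0,"ty":0,"tz":-45,"ax":0,"ay":0,"az":0,"jaw":1},{"tx":0,"ty":0,"tz":-20,"ax":0,"ay":0,"az":0,"jaw":1}]' 90
```

```text
time_s: 6.05
eef_pos: [538.6, 241.9, 290.9]
ee_rot: [0.0, 0.596, 0.803, 0.0]
force: [0.8, 0.0, -4.4]
grip_width: 0.281
grip_force: 90.4
```

View pics/j1.png

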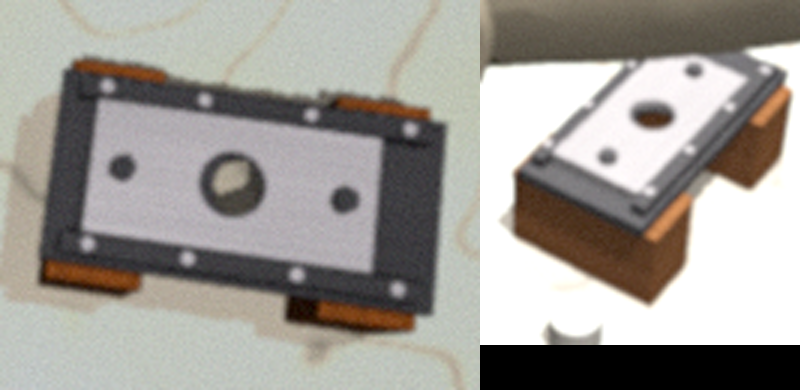

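Screws in the top half span (108,86), (410,130), (397,289) and (87,243). The upper hole is at (233,184), and through it the lower plate's dark rim shows on the left.

```bash
python3 -m jog '[{"tx":-25,"ty":-11.5,"tz":0,"ax":0,"ay":0,"az":0,"jaw":1},{"tx":-40,"ty":-18.4,"tz":0,"ax":0,"ay":0,"az":0,"jaw":1},{"tx":-42,"ty":-19.3,"tz":0,"ax":0,"ay":0,"az":0,"jaw":1},{"tx":-42,"ty":-19.3,"tz":0,"ax":0,"ay":0,"az":0,"jaw":1},{"tx":-42,"ty":-19.3,"tz":0,"ax":0,"ay":0,"az":0,"jaw":1}]' 90
python3 -m jog '[{"tx":-42,"ty":-19.3,"tz":0,"ax":0,"ay":0,"az":0,"jaw":1},{"tx":-42,"ty":-19.3,"tz":0,"ax":0,"ay":0,"az":0,"jaw":1},{"tx":-42,"ty":-19.3,"tz":0,"ax":0,"ay":0,"az":0,"jaw":1},{"tx":-40,"ty":-18.4,"tz":0,"ax":0,"ay":0,"az":0,"jaw":1},{"tx":-25,"ty":-11.5,"tz":0,"ax":0,"ay":0,"az":0,"jaw":1}]' 90
python3 -m jog '[{"tx":0,"ty":0,"tz":35,"ax":0,"ay":0,"az":0,"jaw":1},{"tx":0,"ty":0,"tz":30,"ax":0,"ay":0,"az":0,"jaw":1},{"tx":0,"ty":0,"tz":0,"ax":0,"ay":0,"az":0,"jaw":1},{"tx":0,"ty":0,"tz":0,"ax":0,"ay":0,"az":0,"jaw":1}]' 90
python3 - <<'E'
from h import *
c=np.load("top1.npy",allow_pickle=True).item()
T=lambda x,y,z:atz(c,(x+.5)/3-.5+290,(y+.5)/3-.5+165,z)
print("screws",np.mean([T(x,y,95) for x,y in((108,86),(410,130),(397,289),(87,243))],0))
print("lo",np.mean([T(x,y,85) for x,y in((70,68),(446,122),(432,313),(42,258))],0))
print("uphole",T(233,184,95))
s=sense();print(s["eef_pos"],s["force"])
for n in("top","side"):
    c=capture(n);np.save(n+"2.npy",c,allow_pickle=True);cv2.imwrite(f"pics/{n}2.png",c["color"][:,:,::-1])
    for q,z in(("taper_pin",s["eef_pos"][2]-97),("lower_hole",85),("upper_hole",95)):
        for r in place_of(q,n)[:2]:print(n,q,np.round(r["centre"],1),round(r["conf"],2),np.round(atz(c,*r["centre"],z),1))
a=np.hstack([np.clip(cv2.imread(f"pics/{n}2.png")[y:y+200,x:x+200]*1.5,0,255).astype(np.uint8) for n,y,x in(("top",130,270),("side",40,230))])
cv2.imwrite("pics/b2.png",cv2.resize(a,None,fx=2,fy=2,interpolation=cv2.INTER_CUBIC))
E
```

```text
time_s: 6.68
eef_pos: [509.0, 32.4, 288.2]
ee_rot: [-0.001, 0.596, 0.803, -0.001]
force: [1.6, -0.5, -4.3]
grip_width: 0.287
grip_force: 90.2
time_s: 7.3
eef_pos: [480.3, -176.1, 288.1]
ee_rot: [-0.002, 0.597, 0.803, -0.0]
force: [-0.9, 0.8, -4.8]
grip_width: 0.281
grip_force: 90.1
time_s: 7.8
eef_pos: [481.6, -174.7, 225.2]
ee_rot: [0.0, 0.596, 0.803, 0.0]
force: [-0.9, -0.2, -4.9]
grip_width: 0.282
grip_force: 90.0
screws [ 479.77963265 -181.4050449    95.        ]
lo [ 479.67379768 -181.81259494   85.        ]
uphole [ 481.04503608 -172.17515982   95.        ]
[ 481.55155038 -174.66186551  225.24923915] [-0.88286439 -0.17781354 -4.86477518]
side taper_pin [324.4 163.8] 0.94 [ 482.5 -178.3  128.2]
side lower_hole [323.9 178.4] 0.88 [ 481.  -178.5   85. ]
side upper_hole [322.1 180.6] 0.79 [ 477.9 -158.8   95. ]
```

View pics/b2.png

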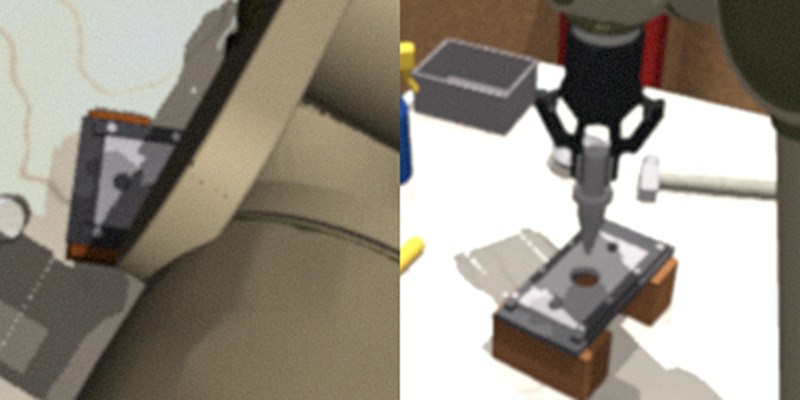

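The side half shows the pin upright in the fingers, its tip at about crop (590,247), above the jig hole at (585,280). Lowering the point into the overlap while watching forces.

```bash
python3 -m jog '[{"tx":0,"ty":-1,"tz":15,"ax":0,"ay":0,"az":0,"jaw":1},{"tx":0,"ty":0,"tz":12,"ax":0,"ay":0,"az":0,"jaw":1},{"tx":0,"ty":0,"tz":6,"ax":0,"ay":0,"az":0,"jaw":1},{"tx":0,"ty":0,"tz":6,"ax":0,"ay":0,"az":0,"jaw":1},{"tx":0,"ty":0,"tz":0,"ax":0,"ay":0,"az":0,"jaw":1}]' 90
```

```text
time_s: 8.82
eef_pos: [480.2, -174.8, 184.9]
ee_rot: [-0.0, 0.596, 0.803, -0.0]
force: [-0.7, -0.1, -4.4]
grip_width: 0.281
grip_force: 90.0
```

```bash
python3 -m jog '[{"tx":0,"ty":0,"tz":6,"ax":0,"ay":0,"az":0,"jaw":1},{"tx":0,"ty":0,"tz":6,"ax":0,"ay":0,"az":0,"jaw":1},{"tx":0,"ty":0,"tz":0,"ax":0,"ay":0,"az":0,"jaw":1}]' 90
python3 -m jog '[{"tx":0,"ty":0,"tz":5,"ax":0,"ay":0,"az":0,"jaw":1},{"tx":0,"ty":0,"tz":5,"ax":0,"ay":0,"az":0,"jaw":1},{"tx":0,"ty":0,"tz":0,"ax":0,"ay":0,"az":0,"jaw":1}]' 90
```

```text
time_s: 9.2
eef_pos: [480.1, -174.7, 172.8]
ee_rot: [-0.001, 0.596, 0.803, -0.0]
force: [-0.3, -0.4, -4.3]
grip_width: 0.287
grip_force: 90.0
time_s: 9.57
eef_pos: [480.1, -174.8, 162.8]
ee_rot: [-0.0, 0.596, 0.803, -0.0]
force: [-0.3, 0.2, -4.4]
grip_width: 0.281
grip_force: 90.0
```

```bash
python3 -m jog '[{"tx":0,"ty":0,"tz":4,"ax":0,"ay":0,"az":0,"jaw":1},{"tx":0,"ty":0,"tz":3,"ax":0,"ay":0,"az":0,"jaw":1},{"tx":0,"ty":0,"tz":0,"ax":0,"ay":0,"az":0,"jaw":1}]' 90
python3 -m jog '[{"tx":0,"ty":0,"tz":3,"ax":0,"ay":0,"az":0,"jaw":1},{"tx":0,"ty":0,"tz":2,"ax":0,"ay":0,"az":0,"jaw":1},{"tx":0,"ty":0,"tz":0,"ax":0,"ay":0,"az":0,"jaw":1}]' 90
```

```text
time_s: 9.95
eef_pos: [480.2, -174.8, 156.0]
ee_rot: [-0.0, 0.596, 0.803, -0.0]
force: [-0.0, 0.0, -4.3]
grip_width: 0.279
grip_force: 90.0
time_s: 10.32
eef_pos: [480.2, -174.8, 151.1]
ee_rot: [-0.0, 0.596, 0.803, -0.0]
force: [-0.3, 0.7, -4.8]
grip_width: 0.28
grip_force: 90.0
```

```bash
python3 -m jog '[{"tx":0,"ty":0,"tz":2,"ax":0,"ay":0,"az":0,"jaw":1},{"tx":0,"ty":0,"tz":2,"ax":0,"ay":0,"az":0,"jaw":1},{"tx":0,"ty":0,"tz":0,"ax":0,"ay":0,"az":0,"jaw":1}]' 90
python3 -m jog '[{"tx":0,"ty":0,"tz":2,"ax":0,"ay":0,"az":0,"jaw":1},{"tx":0,"ty":0,"tz":0,"ax":0,"ay":0,"az":0,"jaw":1}]' 90
```

```text
time_s: 10.7
eef_pos: [480.4, -174.7, 147.2]
ee_rot: [-0.0, 0.596, 0.803, 0.0]
force: [0.5, 2.0, -5.0]
grip_width: 0.279
grip_force: 90.0
time_s: 10.95
eef_pos: [480.5, -174.6, 145.3]
ee_rot: [-0.0, 0.596, 0.803, 0.0]
force: [2.2, 4.3, -3.6]
grip_width: 0.279
grip_force: 90.1
```

```bash
python3 -m jog '[{"tx":-2,"ty":-0.2,"tz":0,"ax":0,"ay":0,"az":0,"jaw":1},{"tx":-1.8,"ty":-0.9,"tz":1,"ax":0,"ay":0,"az":0,"jaw":1},{"tx":0,"ty":0,"tz":0,"ax":0,"ay":0,"az":0,"jaw":1}]' 90
python3 -m jog '[{"tx":0,"ty":0,"tz":2,"ax":0,"ay":0,"az":0,"jaw":1},{"tx":0,"ty":0,"tz":2,"ax":0,"ay":0,"az":0,"jaw":1},{"tx":0,"ty":0,"tz":0,"ax":0,"ay":0,"az":0,"jaw":1}]' 90
```

```text
time_s: 11.32
eef_pos: [480.3, -178.6, 144.4]
ee_rot: [-0.0, 0.596, 0.803, 0.0]
force: [0.1, 3.9, -1.0]
grip_width: 0.28
grip_force: 90.3
time_s: 11.7
eef_pos: [480.5, -178.6, 140.2]
ee_rot: [0.0, 0.596, 0.803, 0.0]
force: [1.8, 5.1, -3.4]
grip_width: 0.284
grip_force: 90.3
```

```bash
python3 -m jog '[{"tx":0,"ty":0.5,"tz":2,"ax":0,"ay":0,"az":0,"jaw":1},{"tx":0,"ty":0,"tz":2,"ax":0,"ay":0,"az":0,"jaw":1},{"tx":0,"ty":0,"tz":0,"ax":0,"ay":0,"az":0,"jaw":1}]' 90
python3 -m jog '[{"tx":0,"ty":0,"tz":2,"ax":0,"ay":0,"az":0,"jaw":1},{"tx":0,"ty":0,"tz":2,"ax":0,"ay":0,"az":0,"jaw":1},{"tx":0,"ty":0,"tz":0,"ax":0,"ay":0,"az":0,"jaw":1}]' 90
```

```text
time_s: 12.08
eef_pos: [480.7, -178.4, 135.9]
ee_rot: [-0.0, 0.596, 0.803, 0.0]
force: [0.7, 4.6, -4.1]
grip_width: 0.283
grip_force: 90.3
time_s: 12.45
eef_pos: [480.7, -178.6, 132.1]
ee_rot: [-0.0, 0.596, 0.803, -0.0]
force: [0.8, 4.4, -4.1]
grip_width: 0.284
grip_force: 90.3
```

```bash
python3 -m jog '[{"tx":0,"ty":0,"tz":2,"ax":0,"ay":0,"az":0,"jaw":1},{"tx":0,"ty":0,"tz":2,"ax":0,"ay":0,"az":0,"jaw":1},{"tx":0,"ty":0,"tz":0,"ax":0,"ay":0,"az":0,"jaw":1}]' 90
python3 -m jog '[{"tx":0,"ty":0,"tz":2,"ax":0,"ay":0,"az":0,"jaw":1},{"tx":0,"ty":0,"tz":2,"ax":0,"ay":0,"az":0,"jaw":1},{"tx":0,"ty":0,"tz":0,"ax":0,"ay":0,"az":0,"jaw":1}]' 90
```

```text
time_s: 12.82
eef_pos: [480.8, -178.7, 128.2]
ee_rot: [-0.0, 0.596, 0.803, -0.0]
force: [1.3, 3.8, -4.6]
grip_width: 0.281
grip_force: 90.3
time_s: 13.2
eef_pos: [480.8, -178.7, 124.2]
ee_rot: [-0.0, 0.596, 0.803, -0.0]
force: [1.0, 4.0, -4.2]
grip_width: 0.28
grip_force: 90.3
```

```bash
python3 -m jog '[{"tx":0,"ty":0,"tz":2,"ax":0,"ay":0,"az":0,"jaw":1},{"tx":0,"ty":0,"tz":2,"ax":0,"ay":0,"az":0,"jaw":1},{"tx":0,"ty":0,"tz":0,"ax":0,"ay":0,"az":0,"jaw":1}]' 90
python3 -m jog '[{"tx":0,"ty":0,"tz":2,"ax":0,"ay":0,"az":0,"jaw":1},{"tx":0,"ty":0,"tz":1.5,"ax":0,"ay":0,"az":0,"jaw":1},{"tx":0,"ty":0,"tz":0,"ax":0,"ay":0,"az":0,"jaw":1}]' 90
```

```text
time_s: 13.58
eef_pos: [480.8, -178.7, 120.2]
ee_rot: [-0.0, 0.596, 0.803, -0.0]
force: [0.9, 5.0, -4.3]
grip_width: 0.283
grip_force: 90.3
time_s: 13.95
eef_pos: [480.8, -178.7, 116.7]
ee_rot: [-0.0, 0.596, 0.803, -0.0]
force: [0.6, 4.4, -3.8]
grip_width: 0.281
grip_force: 90.3
```

```bash
python3 -m jog '[{"tx":0,"ty":0,"tz":1.5,"ax":0,"ay":0,"az":0,"jaw":1},{"tx":0,"ty":0,"tz":0,"ax":0,"ay":0,"az":0,"jaw":1}]' 90
python3 -m jog '[{"tx":0,"ty":0,"tz":1.5,"ax":0,"ay":0,"az":0,"jaw":1},{"tx":0,"ty":0,"tz":0,"ax":0,"ay":0,"az":0,"jaw":1}]' 90
```

```text
time_s: 14.2
eef_pos: [480.9, -178.8, 115.4]
ee_rot: [0.0, 0.596, 0.803, -0.0]
force: [-0.7, 3.6, -1.3]
grip_width: 0.283
grip_force: 91.1
time_s: 14.45
eef_pos: [480.9, -179.1, 115.2]
ee_rot: [0.001, 0.596, 0.803, -0.0]
force: [-5.6, 5.9, 12.8]
grip_width: 0.284
grip_force: 92.3
```

```bash
python3 -m jog '[{"tx":0,"ty":0,"tz":-1,"ax":0,"ay":0,"az":0,"jaw":-1},{"tx":0,"ty":0,"tz":0,"ax":0,"ay":0,"az":0,"jaw":-1},{"tx":0,"ty":0,"tz":0,"ax":0,"ay":0,"az":0,"jaw":-1},{"tx":0,"ty":0,"tz":0,"ax":0,"ay":0,"az":0,"jaw":-1},{"tx":0,"ty":0,"tz":0,"ax":0,"ay":0,"az":0,"jaw":-1}]' 60
python3 -m jog '[{"tx":0,"ty":0,"tz":-15,"ax":0,"ay":0,"az":0,"jaw":-1},{"tx":0,"ty":0,"tz":-30,"ax":0,"ay":0,"az":0,"jaw":-1},{"tx":0,"ty":0,"tz":-40,"ax":0,"ay":0,"az":0,"jaw":-1},{"tx":0,"ty":0,"tz":-40,"ax":0,"ay":0,"az":0,"jaw":-1},{"tx":0,"ty":0,"tz":0,"ax":0,"ay":0,"az":0,"jaw":-1}]' 60
python3 - <<'E'
from h import *
c=capture("side");P=cloud(c);cv2.imwrite("pics/s3.png",cv2.resize(c["color"][90:260,240:420,::-1],None,fx=3,fy=3))
g=np.linalg.norm(P[...,:2]-[481,-178],axis=-1)<25
for lo,hi in((92,97),(100,106),(110,140),(146,165)):
    m=g&(P[...,2]>lo)&(P[...,2]<hi);print(lo,m.sum(),np.round(np.median(P[m],0),1))
E
```

```text
time_s: 15.08
eef_pos: [480.9, -178.7, 114.7]
ee_rot: [0.0, 0.596, 0.803, -0.0]
force: [-0.3, -0.5, -0.6]
grip_width: 0.999
grip_force: 0.0
time_s: 15.7
eef_pos: [481.8, -179.2, 243.6]
ee_rot: [0.003, 0.596, 0.803, 0.0]
force: [-0.2, -0.4, 0.4]
grip_width: 1.002
grip_force: 0.0
92 42 [ 474.5 -161.7   94. ]
100 107 [ 474.3 -168.2  101.5]
110 115 [ 476.5 -168.   125.5]
146 89 [ 480.5 -175.5  151.1]
```

View pics/s3.png

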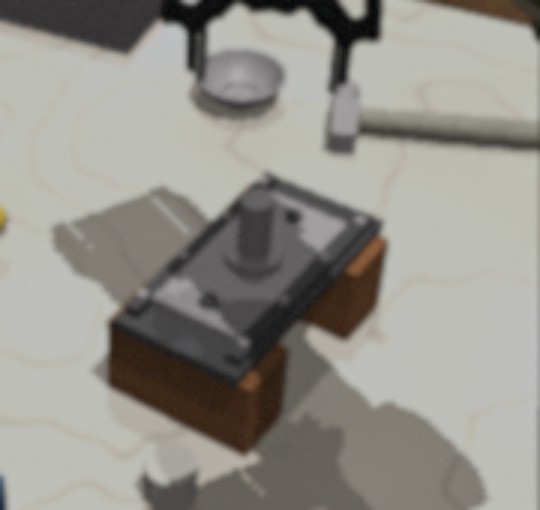

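The pin stands upright with its collar flat on the plate, at crop (253,258), and the gripper is clear above it. Handing in.

```bash
python3 -c "from rig import *;print(finish_job())"
```

```text
the job is handed in; nothing more can be done
None
```

The tapered pin is through both holes, standing upright with its collar flat on the top plate; I released it, moved the gripper clear and handed the job in at about 16 s, though the hand-in call did not report a verdict.

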